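# Press the colour label holder home behind the rack's lip

## Task

Take the yellow label holder out of its wooden stand and slide its tongue down behind the front lip of the tin rack, centred in front of the yellow tin and straight along the lip. Push it fully home against the spring clip, its shoulder bar down on the lip, and finish while still gripping it and holding it pressed home: do not let go. Leave the tins and the spray can where they stand.

Things in the scene. Friction and masses are not known exactly. Their poses are not given: they have to be found in the camera images.
- label_holder: Loose white plastic label holder, yellow card on both faces, same front and back, 60 to 110 g. Origin: middle of its tongue's underside; z up, x through its thickness, y along its width. Tongue 5 (x) x 44 (y) mm, z 0 to 30; shoulder bar 20 x 56 mm, z 30 to 36; upright card plate 10 x 56 mm, z 36 to 80, to be gripped across its 10 mm.
- stand: Fixed wooden stand, 50 x 70 x 30 mm high, in which the holder starts upright: its tongue stands in a 7 mm wide groove (along the stand's y) whose floor is 6 mm above the bench. Origin: on the bench under the groove's middle.
- rack: Fixed tin rack, 300 mm wide (y), front to the robot (-x). Origin: on the bench under the slot's middle. Front lip 4 mm thick, inner face x = -4 mm, top edge z = 55 mm. Slot 8 mm wide (x -4 to 4) along the whole width; behind it the deck, top z = 40 mm, to x = 168. Three bays 95 mm apart, low strips between them (from x = 12, tops z = 54), a tin in each at x about 105.
- bay_left (a point): Middle of the slot in front of the left bay (rack y = +95 mm), at the height of the lip's top edge (z = 55 mm); axes as the rack's. The holder is home when its shoulder bar sits on the lip's top edge: its origin is then 30 mm below this point.
- bay_mid (a point): The same for the middle bay (rack y = 0).
- bay_right (a point): The same for the right bay (rack y = -95 mm).
- clip_left (a joint): Spring clip (orange bar, 6 x 50 mm) down in the left bay's slot. 0: up, its top at z = 35 mm, 20 mm below the lip's top edge; grows as pressed down, 0.010 m when the holder is home (limit 0.012). Pushes up with 3 N at 0, 9 N at 0.010; lifts the holder when it is not held down.
- clip_mid (a joint): The same in the middle bay.
- clip_right (a joint): The same in the right bay.
- tin_yellow: Loose paint tin with yellow lid and band, 70 mm diameter, 74 mm tall, about 0.35 kg, standing on the deck in one of the three bays: it marks the holder's bay. Origin: centre of its underside.
- tin_blue: The same with blue lid, in another bay. Leave alone.
- tin_red: The same with red lid, in the third bay. Leave alone.
- spray_can: White spray can, 64 mm diameter, 188 mm tall, 0.3 kg, standing loose on the bench beyond the stand. Origin: centre of its underside. Leave alone.
Things that resemble listed ones, but are neither listed nor needed, are in the scene too. There is more than one size of the label_holder; the job needs the smaller. Of the things that look like the tin_yellow, the larger one is meant.

How it is judged:
On the way, in this order (a step that is already met when the one before it is completed fails the run):
1. the holder is lifted clear of its stand in the gripper (height (world z) of label_holder above 0.06 m and contact force between the fingers and label_holder above 1 N), for 0.2 s.
2. its tongue has entered the slot behind the lip in front of the yellow tin (((y of tin_yellow in the frame of bay_left between -0.035 and 0.035 m and x of label_holder in the frame of bay_left between -0.004 and 0.004 m and y of label_holder in the frame of bay_left between -0.012 and 0.012 m and z of label_holder in the frame of bay_left below -0.0165 m) or (y of tin_yellow in the frame of bay_mid between -0.035 and 0.035 m and x of label_holder in the frame of bay_mid between -0.004 and 0.004 m and y of label_holder in the frame of bay_mid between -0.012 and 0.012 m and z of label_holder in the frame of bay_mid below -0.0165 m) or (y of tin_yellow in the frame of bay_right between -0.035 and 0.035 m and x of label_holder in the frame of bay_right between -0.004 and 0.004 m and y of label_holder in the frame of bay_right between -0.012 and 0.012 m and z of label_holder in the frame of bay_right below -0.0165 m))), for 0.1 s.
At the end, for the whole second after the job is handed in: Tongue behind the lip before the yellow tin (12 mm along the lip), upright and straight to 0.12 rad, shoulder within 1.5 mm of the lip, clip in over 8.2 mm, fingers (over 2 N) still hold it, over 5 N on the rack, at rest; tins and can upright (0.1 rad), moved under 15 mm (((y of tin_yellow in the frame of bay_left between -0.035 and 0.035 m and x of label_holder in the frame of bay_left between -0.004 and 0.004 m and y of label_holder in the frame of bay_left between -0.012 and 0.012 m and z of label_holder in the frame of bay_left below -0.0285 m and value of joint clip_left above 0.0082 m) or (y of tin_yellow in the frame of bay_mid between -0.035 and 0.035 m and x of label_holder in the frame of bay_mid between -0.004 and 0.004 m and y of label_holder in the frame of bay_mid between -0.012 and 0.012 m and z of label_holder in the frame of bay_mid below -0.0285 m and value of joint clip_mid above 0.0082 m) or (y of tin_yellow in the frame of bay_right between -0.035 and 0.035 m and x of label_holder in the frame of bay_right between -0.004 and 0.004 m and y of label_holder in the frame of bay_right between -0.012 and 0.012 m and z of label_holder in the frame of bay_right below -0.0285 m and value of joint clip_right above 0.0082 m)) and angle between label_holder's own z axis and vertical below 0.12 rad and angle between the y axis of label_holder and the y axis of rack, either way round below 0.12 rad and contact force between the fingers and label_holder above 2 N and contact force between label_holder and rack above 5 N and linear speed of label_holder below 0.02 m/s and distance of each of tin_yellow, tin_blue, tin_red, spray_can from where it was at the start of the episode below 0.015 m and angle between each of tin_yellow, tin_blue, tin_red, spray_can's own z axis and vertical below 0.1 rad); the arm keeps its last pose, push and grip.
It fails at once if a tin or the spray can is pushed away or tipped (distance of any of tin_yellow, tin_blue, tin_red, spray_can from where it was at the start of the episode above 0.02 m or angle between any of tin_yellow, tin_blue, tin_red, spray_can's own z axis and vertical above 0.2 rad).
It also fails if it takes over 40 s, if anything falls off the work surface, if the arm or the gripper's body presses on something with over 40 N, if the wrist force passes 120 N, or if a joint passes its speed limit or range.

## Robot

A 6-joint arm with a two-finger parallel gripper is mounted at the origin on the work surface. World frame = base frame: x ahead of the robot, y to its left, z up, the work surface at z = 0. Lengths are in m, angles in rad, forces in N, time in s.
With the tool pointing down it reaches from about 0.3 to 0.775 m from the base axis. Payload 14.6 kg.
Tool frame: the origin (TCP) lies at the very end of the fingers, on their centre line; the grasp point (between the pads) lies 19 mm behind it; z points along the fingers, y is the line along which they close (so a half turn about z gives the same grasp; the last joint's range is limited). The gripper opens to 94 mm and grips with 3 to 60 N. Pads are 16 mm wide; open, the fingers measure 119 mm over their backs; the gripper's body (75 mm by 177 mm) begins 78 mm behind the grasp point.
Start: joints at [-1.348, 0.3, 1.521, -0, 1.321, -0.067], TCP at [0.157, -0.527, 0.181] pointing down, gripper open.
Joint ranges: [-3.03, 3.03], [-0.79, 2.21], [0.23, 2.52], [-1.04, 4.18], [0, 3.07], [-2.55, 2.55]. Speed limits (rad/s): [2.22, 2.22, 2.57, 3.14, 3.14, 3.14].

## Interface

Orientations are given as a rotation vector (axis times angle).
In Python, from rig import arm, vision, hand_in, models gives the robot as it stands.
- The arm moves only by the tool play_rows, never from a script. Its argument "targets" is a list of rows, each an object with "dr": the turn, a rotation vector about the tool's x, y, z in degrees, a list of three; "travel": the shift along the tool's x, y, z in units of 40 mm (1.0 is 40 mm), a list of three; "hand": the opening, from -1 (shut) to 1 (fully open). In form: [{"dr": [rx, ry, rz], "travel": [dx, dy, dz], "hand": hand}, ...]. A call has 1 to 5 rows; each row shifts and turns the commanded pose from where the row before left it, along the tool's axes as they then stand; what a row does not reach is not made up. A row lasts 1/8 s, in which the tool goes at most 62.5 mm and 10.7 degrees, less where a joint would pass 70% of its speed; a pose out of reach is approached as far as the arm can. A call is refused whole if a number of a shift passes 1 or a number of a turn 10.7, either way. A call with a gripper value outside its range is refused whole. The fingers move at their own pace and stop on an object; the grip force is fixed at half the most. Time passes only in rows, so rows that do not move let the fingers close. It gives the time, the measured TCP pose, the force, the opening and the grip force at its end, in the units of the state.
- arm.get_state(): the state, without advancing time (a new reading comes with each control period).
- vision.read_camera(name): name is "side" or "top"; returns the picture (400x640x3 uint8, red, green, blue); there is no depth.
- vision.camera_info(name): a dict with "intrinsics" (3x3 intrinsics, pixels), "D" ([k1, k2, p1, p2, k3] as OpenCV has them; the pictures are not rectified), "view" (4x4, takes a point from world to camera coordinates). Camera axes: x right, y down, z forward; pixel columns grow to the right and rows downward; lengths in m; the calibration is good to about 2 mm. A picture is of the moment at which its call begins. camera_info takes no time and is no camera call.
- hand_in(): hands the job in; it is judged then, once.
Trained networks look in the newest picture that a camera, given by its name, has taken for a name from the list of things; names that differ only in an ending like _2 or _b are one class to them, and where a whole thing is asked for, a point or a joint stands for the part that bears it (a point fixed in the world has none). Each returns a list of dicts, best first, with "score" (0 to 1); they miss things now and then, are a little off and sometimes report something else, mostly with a low value. They report only what shows in the picture. A call takes as long as a camera call. They do not tell look-alikes from the thing itself.
- models.find_in(camera, thing): "extent" ([centre column, centre row, width, height] in pixels, round what is visible of it).
- models.mark_of(camera, thing): "at" ([column, row] in pixels: a listed point, or the origin of a listed thing).
The state is a dict: "clock": time; "joint_pos": joint angles; "dq": joint speeds; "joint_efforts": joint torques, N m; "position": TCP position; "ee_rot": TCP orientation; "force": force on the tool from outside, world axes, zero at the start; "torque": the same for the moment, N m; "finger_gap": finger opening in m; "gripper_force": force on a finger pad.
Only numpy, scipy, OpenCV 4.12 (cv2) and the standard library are available. Lean on these libraries where they do the work, as an engineer would, in place of code of your own. Each camera call takes 0.05 s, during which the arm holds its last target. There are 200 camera calls.

## Working session

There is one attempt and no reset: what is moved stays moved. The work goes in short steps, Python scripts to look and compute and a tool call to move; the robot and the scene stay as the last step left them, time stands still between calls to the robot, and variables do not carry over. Pictures are saved under pics/ and viewed, at most 10 in all, crops included, and the job is handed in when it is done.

Besides the shell and the picture viewer there is one more tool, called after "Emit:" as name(argument=value, ...), one argument or row to a line, values as JSON. play_rows: Moves the arm, as the interface text tells. Its arguments: {"type":"object","properties":{"targets":{"type":"array"}},"required":["targets"]}

```bash
mkdir -p pics; python3 - <<'E'
from rig import arm,vision,models
import cv2,numpy as np
for c in("top","side"):
    im=vision.read_camera(c);cv2.imwrite(f"pics/{c}0.png",im[:,:,::-1])
    i=vision.camera_info(c);print(c,np.round(i["intrinsics"],1).tolist(),np.round(i["D"],3),np.round(i["view"],3).tolist())
    for t in("label_holder","stand","rack","bay_left","bay_mid","bay_right","tin_yellow","tin_blue","tin_red","spray_can"):
        print(t,[(np.round(d["at"],1).tolist(),round(d["score"],2)) for d in models.mark_of(c,t)],[(np.round(d["extent"]).tolist(),round(d["score"],2)) for d in models.find_in(c,t)] if t in("label_holder","tin_yellow") else "")
s=arm.get_state();print({k:np.round(v,3).tolist() for k,v in s.items()})
E
```

```text
top [[471.2, 0.0, 322.2], [0.0, 471.2, 195.1], [0.0, 0.0, 1.0]] [-0.046  0.     0.     0.     0.   ] [[0.028, -1.0, -0.01, -0.015], [-0.997, -0.027, -0.067, 0.558], [0.067, 0.012, -0.998, 1.07], [0.0, 0.0, 0.0, 1.0]]
label_holder [([425.3, 266.9], 0.79), ([394.2, 222.7], 0.54)] [([433.0, 271.0, 24.0, 33.0], 0.78), ([401.0, 224.0, 30.0, 13.0], 0.71)]
stand [([401.7, 225.2], 0.83), ([287.7, 220.2], 0.56)] 
rack [([284.9, 220.6], 0.66)] 
bay_left [([241.6, 216.0], 0.89), ([246.2, 171.5], 0.18)] 
bay_mid [([283.7, 216.5], 0.87)] 
bay_right [([324.3, 223.2], 0.66)] 
tin_yellow [([344.1, 118.7], 0.85), ([331.3, 176.7], 0.66)] [([347.0, 116.0, 20.0, 27.0], 0.93), ([327.0, 226.0, 25.0, 5.0], 0.69), ([333.0, 175.0, 32.0, 35.0], 0.67)]
tin_blue [([288.9, 175.4], 0.72)] 
tin_red [([249.3, 168.9], 0.79)] 
spray_can [([437.7, 152.5], 0.97), ([287.8, 176.4], 0.2)] 
side [[490.9, 0.0, 327.4], [0.0, 490.9, 194.0], [0.0, 0.0, 1.0]] [0.008 0.    0.    0.    0.   ] [[0.931, -0.366, 0.018, -0.549], [-0.239, -0.643, -0.728, 0.169], [0.278, 0.673, -0.686, 0.895], [0.0, 0.0, 0.0, 1.0]]
label_holder [([272.
[... 229 characters left out ...]
.75)] 
bay_mid [([275.6, 172.3], 0.67)] 
bay_right [([283.7, 200.9], 0.85)] 
tin_yellow [([335.3, 198.8], 0.86), ([401.6, 208.0], 0.68)] [([336.0, 185.0, 36.0, 50.0], 0.86), ([405.0, 199.0, 26.0, 36.0], 0.55)]
tin_blue [([320.3, 169.0], 0.56)] 
tin_red [([314.2, 145.9], 0.79), ([420.5, 291.6], 0.55)] 
spray_can [([421.8, 292.4], 0.87)] 
{'clock': 1.3, 'joint_pos': [-1.348, 0.3, 1.521, -0.0, 1.321, -0.067], 'dq': [0.002, 0.001, -0.001, 0.001, 0.001, 0.0], 'joint_efforts': [0.0, -53.166, -35.292, 0.071, 0.021, 0.0], 'position': [0.157, -0.527, 0.181], 'ee_rot': [-3.109, -0.454, 0.0], 'force': [-0.002, -0.583, -0.621], 'torque': [0.023, -0.008, -0.01], 'gripper_force': 0.0, 'finger_gap': 0.094}
```

View pics/top0.png

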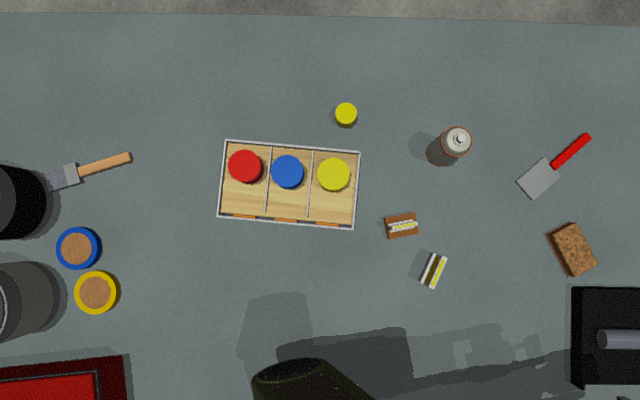

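View pics/side0.png

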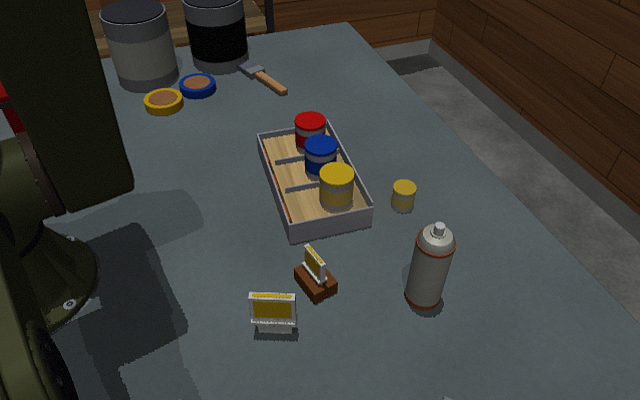

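The side and top pictures show two holders. One stands in the stand (top 401,225; side 316,266). A larger one stands free on the bench (top 433,271; side 272,315). The yellow tins are the larger one in the rack's right bay (top 333,175) and a small one on the bench (top 346,114). I choose the holder in the stand and the right bay.

```bash
cat > h.py <<'E'
from rig import arm,vision,models
import cv2,numpy as np
from scipy.optimize import least_squares
I={c:vision.camera_info(c) for c in("top","side")}
K={c:np.array(I[c]["intrinsics"]) for c in I};V={c:np.array(I[c]["view"]) for c in I};D={c:np.array(I[c]["D"],float) for c in I}
def proj(c,P):
    return cv2.projectPoints(np.atleast_2d(np.array(P,float)),cv2.Rodrigues(V[c][:3,:3])[0],V[c][:3,3],K[c],D[c])[0].reshape(-1,2)
def onz(c,uv,z):
    n=cv2.undistortPoints(np.array(uv,float).reshape(-1,1,2),K[c],D[c]).reshape(-1,2)
    R=V[c][:3,:3];o=-R.T@V[c][:3,3];d=np.c_[n,np.ones(len(n))]@R
    return o+d*((z-o[2])/d[:,2])[:,None]
def tri(a,b):
    f=lambda p:np.r_[proj("top",p)[0]-a,proj("side",p)[0]-b]
    r=least_squares(f,[.5,0,.05]);return r.x,np.abs(r.fun).max()
def pose(x,y,z,yaw,L):
    c,s=np.cos(yaw),np.sin(yaw);L=np.array(L,float)
    return L@np.array([[c,s,0],[-s,c,0],[0,0,1]])+[x,y,z]
def box(x0,x1,y0,y1,z0,z1):
    return [[x,y,z] for x in(x0,x1) for y in(y0,y1) for z in(z0,z1)]
def draw(im,c,P,col,k,o):
    q=(proj(c,P)+.5-o)*k
    for i in range(8):
        for j in(1,2,4):
            if not i&j: cv2.line(im,*[tuple(int(round(t)) for t in q[m]) for m in(i,i|j)],col,1,cv2.LINE_AA)
E
cat > a.py <<'E'
from h import *
for n,a,b in(("bl",(241.6,216),(265.3,148.3)),("bm",(283.7,216.5),(275.6,172.3)),("br",(324.3,223.2),(283.7,200.9)),("rack",(284.9,220.6),(277.2,194.1)),("hold",(394.2,222.7),(316.4,287.8)),("stand",(401.7,225.2),(313.6,280.2)),("tin",(331.3,176.7),(335.3,198.8)),("can",(437.7,152.5),(421.8,292.4)),("big",(425.3,266.9),(272.7,332.7))):
    print(n,np.round(tri(a,b)[0],4),round(tri(a,b)[1],1))
T=cv2.imread("pics/top0.png");S=cv2.imread("pics/side0.png")
cv2.imwrite("pics/c1.png",np.vstack([cv2.resize(T[132:237,205:365],None,fx=5,fy=5,interpolation=cv2.INTER_CUBIC)]))
a=cv2.resize(T[200:260,375:455],None,fx=5,fy=5,interpolation=cv2.INTER_CUBIC)
b=cv2.resize(S[235:310,285:350],None,fx=6,fy=6,interpolation=cv2.INTER_CUBIC)
o=np.zeros((450,800,3),np.uint8);o[:300,:400]=a;o[:450,400:790]=b;cv2.imwrite("pics/c2.png",o)
E
python3 a.py
```

```text
bl [0.5053 0.1786 0.0517] 0.8
bm [0.504  0.0844 0.0564] 0.5
br [ 0.4924 -0.0066  0.0575] 0.2
rack [ 0.5002  0.086  -0.0085] 1.4
hold [ 0.4997 -0.1733 -0.0235] 0.3
stand [ 0.4917 -0.1841  0.0179] 0.7
tin [ 0.5991 -0.0197  0.0394] 0.1
can [ 0.6682 -0.2696  0.0045] 0.7
big [ 0.3946 -0.2452 -0.0082] 1.2
```

View pics/c1.png

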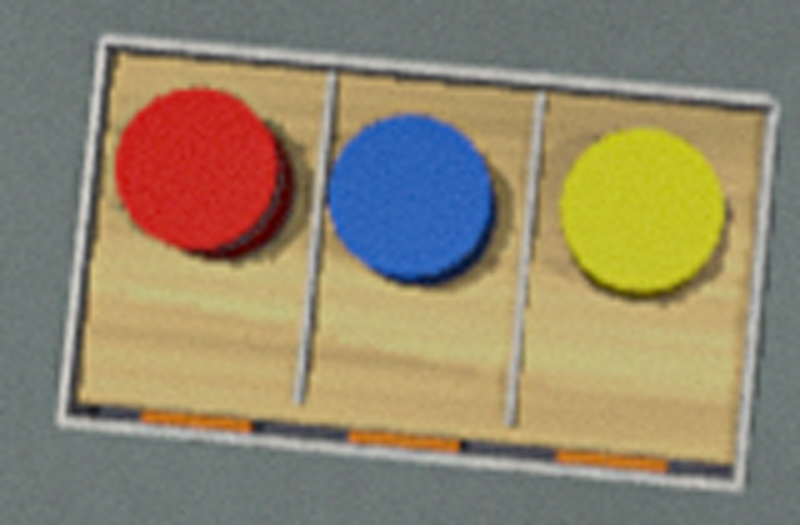

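View pics/c2.png

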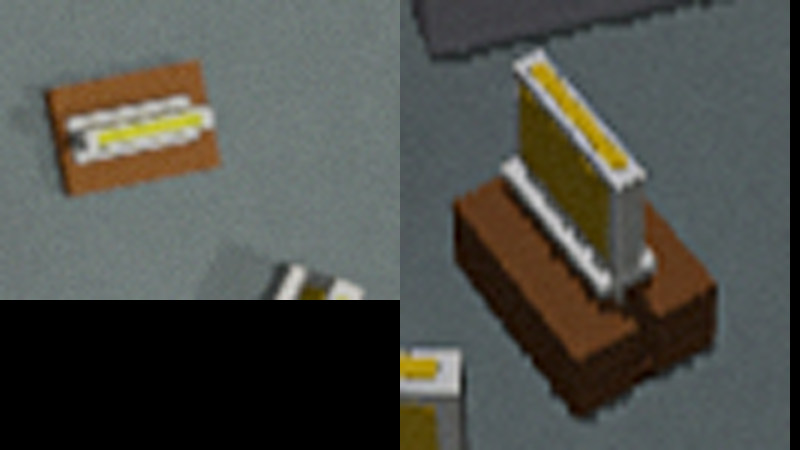

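The close crops confirm the choice: the smaller holder sits in the wooden stand (plate top at side 373..392,245..266), and the rack's right bay holds the large yellow tin. The right clip is centred near top (327,224). Next I fit the poses.

```bash
cat > b.py <<'E'
from h import *
cr=lambda q,k,o:(np.array(q,float)+.5)/k-.5+o
top=lambda q:cr(q,5,[205,132])
# rack: lip outer corners z55, clip centres z35
L=[[-8,150,55],[-8,-150,55],[0,95,35],[0,0,35],[0,-95,35]]
uv=top([(58,427),(742,490),(197,421),(404,441),(611,461)])
r=least_squares(lambda p:(proj("top",pose(p[0],p[1],0,p[2],np.array(L)/1e3))-uv).ravel(),[.5,.086,0])
print("rack",np.round(r.x,4),np.round(r.fun,2))
R=r.x
tc=lambda q:cr(q,5,[375,200]);sc=lambda q:cr(np.array(q)-[400,0],6,[285,235])
PL=[[-5,28,86],[5,28,86],[5,-28,86],[-5,-28,86]];uvs=sc([(515,67),(545,50),(645,168),(612,190)])
SL=[[-25,35,30],[-25,-35,30],[25,-35,30]];uvs2=sc([(455,203),(583,360),(717,290)])
TL=[[25,-35,30],[-25,-35,30]];uvt=tc([(203,62),(218,168)])
P=np.array(PL+SL)/1e3
f=lambda p:np.r_[(proj("side",pose(p[0],p[1],0,p[2],P))-np.r_[uvs,uvs2]).ravel(),(proj("top",pose(p[0],p[1],0,p[2],np.array(TL)/1e3))-uvt).ravel()]
r=least_squares(f,[.49,-.18,0]);print("stand",np.round(r.x,4),np.round(r.fun,2));H=r.x
for sub in("side","top"):
    g=(lambda p:f(p)[:14]) if sub=="side" else (lambda p:f(p)[14:])
    print(sub,np.round(least_squares(g,H).x,4))
T=cv2.imread("pics/top0.png");S=cv2.imread("pics/side0.png")
def ov(im,c,x0,x1,y0,y1,k):
    o=cv2.resize(im[y0:y1,x0:x1],None,fx=k,fy=k,interpolation=cv2.INTER_CUBIC);off=np.array([x0,y0])
    for b in((-5,5,-28,28,36,80),(-10,10,-28,28,30,36)): draw(o,c,pose(H[0],H[1],.006,H[2],np.array(box(*b))/1e3),(255,0,255),k,off)
    draw(o,c,pose(H[0],H[1],0,H[2],np.array(box(-25,25,-35,35,0,30))/1e3),(0,255,0),k,off)
    for b in((-8,-4,-150,150,0,55),(-3,3,-120,-70,25,35)):draw(o,c,pose(R[0],R[1],0,R[2],np.array(box(*b))/1e3),(255,255,0),k,off)
    return o
a=ov(T,"top",210,430,200,245,3);b=ov(S,"side",250,350,120,310,3)
o=np.zeros((590,780,3),np.uint8);o[:135,:660]=a;o[140:560,:300]=b[:420];o[140:560,310:610]=b[-420:];cv2.imwrite("pics/c3.png",o)
E
python3 b.py
```

```text
rack [ 0.4981  0.0819 -0.0647] [ 1.42  0.03 -1.59 -0.09 -0.09  0.16 -0.    0.03  0.28 -0.1 ]
stand [ 0.4938 -0.1817  0.2074] [ 0.21 -0.14  0.03  0.39  0.69  1.8   1.25  0.64 -0.66 -0.77 -1.67 -0.06
 -0.33 -0.98 -0.98 -0.64  0.21 -0.21]
side [ 0.4939 -0.1814  0.2189]
top [ 0.4946 -0.1822  0.1562]
```

View pics/c3.png

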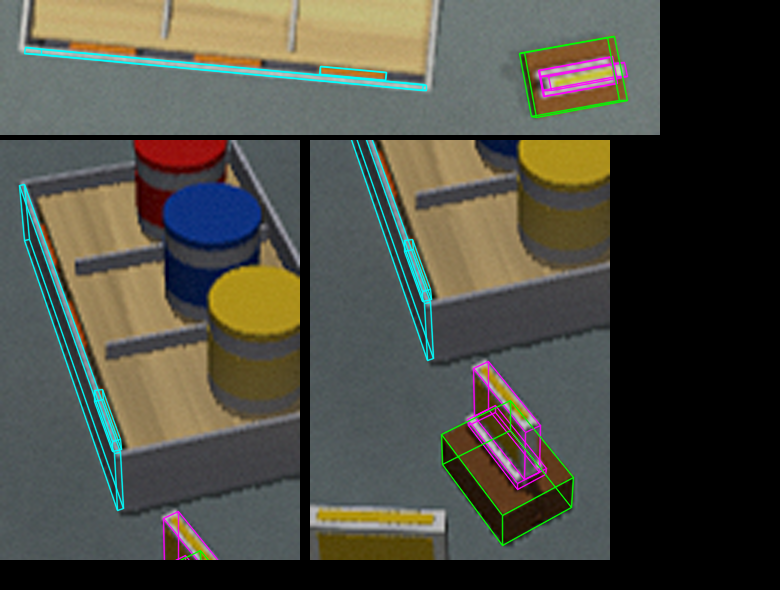

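The overlays match the pictures. Stand: (0.494, -0.182), yaw about 0.20. Rack: yaw about -0.065, right bay at about (0.492, -0.013). I move over the stand at constant height.

Emit:
play_rows(
  targets=[
    {"dr": [0, 0, 0], "travel": [0.96, -0.53, 0], "hand": 1},
    {"dr": [0, 0, 0], "travel": [0.96, -0.53, 0], "hand": 1},
    {"dr": [0, 0, 0], "travel": [0.96, -0.53, 0], "hand": 1},
    {"dr": [0, 0, 0], "travel": [0.96, -0.53, 0], "hand": 1},
    {"dr": [0, 0, 0], "travel": [0.96, -0.53, 0], "hand": 1},
  ],
)

```text
clock: 1.92
position: [0.3117, -0.3695, 0.1813]
ee_rot: [3.108, 0.453, 0.0]
force: [-0.0, -0.6, -0.3]
finger_gap: 0.0942
gripper_force: 0.0
```

Emit:
play_rows(
  targets=[
    {"dr": [0, 0, 0], "travel": [0.96, -0.53, 0], "hand": 1},
    {"dr": [0, 0, 0], "travel": [0.96, -0.53, 0], "hand": 1},
    {"dr": [0, 0, 0], "travel": [0.96, -0.53, 0], "hand": 1},
    {"dr": [0, 0, 0], "travel": [0.96, -0.53, 0], "hand": 1},
    {"dr": [0, 0, 0], "travel": [0.96, -0.53, 0], "hand": 1},
  ],
)

```text
clock: 2.55
position: [0.4655, -0.213, 0.1813]
ee_rot: [3.108, 0.454, 0.0]
force: [-0.6, -0.8, 1.3]
finger_gap: 0.094
gripper_force: 0.0
```

Emit:
play_rows(
  targets=[
    {"dr": [0, 0, -10.6], "travel": [0.96, -0.53, 0], "hand": 1},
    {"dr": [0, 0, -10.6], "travel": [0, 0, 0], "hand": 1},
    {"dr": [0, 0, -10.6], "travel": [0, 0, 0], "hand": 1},
    {"dr": [0, 0, -10.6], "travel": [0, 0, 0], "hand": 1},
  ],
)

```text
clock: 3.05
position: [0.4954, -0.1827, 0.1811]
ee_rot: [-2.729, -1.556, 0.0]
force: [-1.2, 0.5, 0.4]
finger_gap: 0.094
gripper_force: 0.0
```

Emit:
play_rows(
  targets=[
    {"dr": [0, 0, -10.6], "travel": [0, 0, 0], "hand": 1},
    {"dr": [0, 0, -10.6], "travel": [0, 0, 0], "hand": 1},
    {"dr": [0, 0, -10.6], "travel": [0, 0, 0], "hand": 1},
    {"dr": [0, 0, -10.6], "travel": [0, 0, 0], "hand": 0.2},
    {"dr": [0, 0, 0], "travel": [0, 0, 0], "hand": 0.2},
  ],
)

```text
clock: 3.68
position: [0.4953, -0.1829, 0.1812]
ee_rot: [-1.991, -2.43, 0.0]
force: [0.1, -0.4, 0.1]
finger_gap: 0.0775
gripper_force: 0.0
```

Emit:
play_rows(
  targets=[
    {"dr": [0, 0, 0], "travel": [0.03, -0.03, 0.85], "hand": 0.0},
    {"dr": [0, 0, 0], "travel": [0, 0, 0.85], "hand": 0.0},
    {"dr": [0, 0, 0], "travel": [0, 0, 0.85], "hand": 0},
    {"dr": [0, 0, 0], "travel": [0, 0, 0.78], "hand": 0},
    {"dr": [0, 0, 0], "travel": [0, 0, 0], "hand": -0.6},
  ],
)

```text
clock: 4.3
position: [0.4928, -0.1814, 0.0464]
ee_rot: [-1.992, -2.424, 0.002]
force: [-0.4, -0.4, -0.3]
finger_gap: 0.0404
gripper_force: 0.0
```

```bash
python3 - <<'E'
from h import *
s=vision.read_camera("side");t=vision.read_camera("top");print(arm.get_state()["finger_gap"])
o=np.zeros((600,800,3),np.uint8)
o[:,:480]=cv2.resize(s[210:310,280:360],None,fx=6,fy=6,interpolation=cv2.INTER_CUBIC)[:600,:,::-1]
o[:240,480:]=cv2.resize(t[190:250,360:440],None,fx=4,fy=4,interpolation=cv2.INTER_CUBIC)[:,:,::-1]
cv2.imwrite("pics/g1.png",o)
E
```

```text
0.03274264608525848
```

View pics/g1.png

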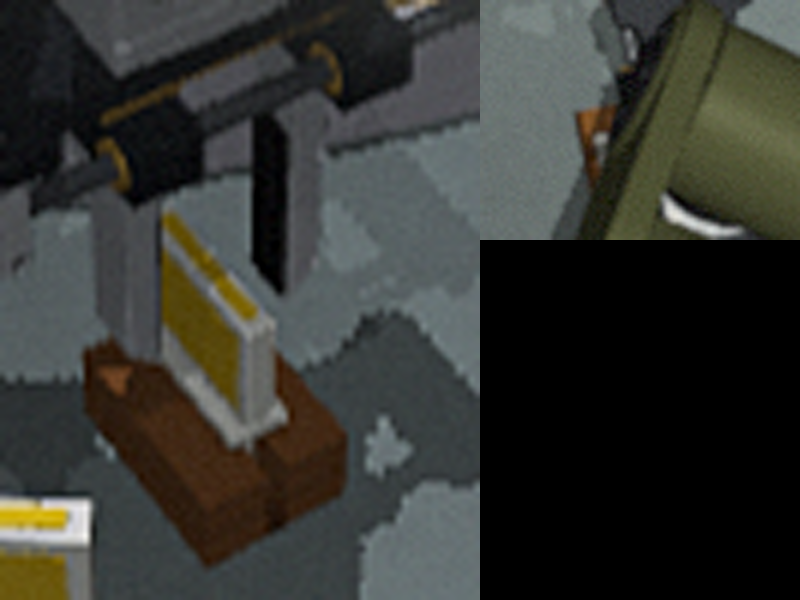

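The fingers straddle the plate: left finger tip at side (306,270), right finger tip at (327,259). I check this against their expected projection.

```bash
python3 - <<'E'
from h import *
s=arm.get_state();p=np.array(s["position"]);print(p,s["finger_gap"])
R=cv2.Rodrigues(np.array(s["ee_rot"]))[0];g=.0371/2
for sy in(-1,1):
    for sx in(-1,1):
        q=p+R[:,0]*sx*.008+R[:,1]*sy*g; print(sy,sx,np.round((proj("side",q)[0]+.5-[280,210])*6))
print("tcp",(proj("side",p)[0]+.5-[280,210])*6)
c=[.4938,-.1817]
print((proj("side",pose(*c,.006,.2074,np.array([[0,28,80],[0,-28,80],[-5,0,46],[5,-28,36]])/1e3))+.5-[280,210])*6)
E
```

```text
[ 0.49436362 -0.18212164  0.04896311] 0.03274264608525848
-1 -1 [175. 398.]
-1 1 [147. 361.]
1 -1 [281. 345.]
1 1 [253. 309.]
tcp [214.311956   352.65036928]
[[161.35319369 209.83641918]
 [264.93746993 336.89278938]
 [197.76009512 352.955352  ]
 [277.26557994 423.57217673]]
```

Emit:
play_rows(
  targets=[
    {"dr": [0, 0, 0], "travel": [0, 0, 0], "hand": -1},
    {"dr": [0, 0, 0], "travel": [0, 0, 0], "hand": -1},
    {"dr": [0, 0, 0], "travel": [0, 0, 0], "hand": -1},
  ],
)

```text
clock: 4.78
position: [0.4944, -0.1821, 0.0488]
ee_rot: [1.989, 2.43, 0.001]
force: [-0.3, 0.6, 5.2]
finger_gap: 0.0097
gripper_force: 30.0
```

Emit:
play_rows(
  targets=[
    {"dr": [0, 0, 0], "travel": [0, 0, -0.4], "hand": -1},
    {"dr": [0, 0, 0], "travel": [0, 0, -0.6], "hand": -1},
    {"dr": [0, 0, 0], "travel": [0, 0, -0.6], "hand": -1},
    {"dr": [0, 0, 0], "travel": [0, 0, -0.65], "hand": -1},
    {"dr": [0, 0, 0], "travel": [0, 0, 0], "hand": -1},
  ],
)

```text
clock: 5.4
position: [0.4946, -0.1823, 0.1402]
ee_rot: [1.988, 2.428, 0.001]
force: [-0.4, 0.2, -0.9]
finger_gap: 0.0098
gripper_force: 30.0
```

Emit:
play_rows(
  targets=[
    {"dr": [0, 0, 7.5], "travel": [0, 0, 0], "hand": -1},
    {"dr": [0, 0, 7.6], "travel": [0, 0, 0], "hand": -1},
    {"dr": [0, 0, 0], "travel": [0, 0, 0], "hand": -1},
  ],
)

```text
clock: 5.78
position: [0.4935, -0.1818, 0.1372]
ee_rot: [-2.29, -2.149, 0.001]
force: [-0.8, -0.6, -1.4]
finger_gap: 0.0099
gripper_force: 30.0
```

Emit:
play_rows(
  targets=[
    {"dr": [0, 0, 0], "travel": [0.84, -0.06, 0], "hand": -1},
    {"dr": [0, 0, 0], "travel": [0.84, -0.06, 0], "hand": -1},
    {"dr": [0, 0, 0], "travel": [0.84, -0.06, 0], "hand": -1},
    {"dr": [0, 0, 0], "travel": [0.84, -0.06, 0], "hand": -1},
    {"dr": [0, 0, 0], "travel": [0.84, -0.06, 0], "hand": -1},
  ],
)

```text
clock: 6.4
position: [0.4924, -0.0124, 0.1376]
ee_rot: [-2.288, -2.152, 0.001]
force: [-0.3, 0.3, -1.8]
finger_gap: 0.01
gripper_force: 30.0
```

Emit:
play_rows(
  targets=[
    {"dr": [0, 0, 0], "travel": [0, 0, 0.5], "hand": -1},
    {"dr": [0, 0, 0], "travel": [0, 0, 0], "hand": -1},
    {"dr": [0, 0, 0], "travel": [0, 0, 0], "hand": -1},
  ],
)

```text
clock: 6.78
position: [0.4929, -0.0138, 0.1183]
ee_rot: [2.291, 2.15, 0.0]
force: [0.7, -0.4, -0.1]
finger_gap: 0.0098
gripper_force: 30.0
```

```bash
python3 - <<'E'
from h import *
s=vision.read_camera("side");cv2.imwrite("pics/s2.png",s[:,:,::-1]);t=vision.read_camera("top");cv2.imwrite("pics/t2.png",t[:,:,::-1])
S=arm.get_state();p=S["position"];print(p,S["ee_rot"])
for c in("side","top"):print([(np.round(d["at"],1),d["score"]) for d in models.mark_of(c,"label_holder")])
o=np.zeros((540,800,3),np.uint8)
for i in(0,1):
    a=cv2.resize(s[130:220,240:306],None,fx=6,fy=6,interpolation=cv2.INTER_CUBIC)[:,:,::-1].copy()
    if i:
        off=np.array([240,130])
        for b in((-5,5,-28,28,36,80),(-10,10,-28,28,30,36),(-2.5,2.5,-22,22,0,30)):draw(a,"side",pose(p[0],p[1],p[2]-.043,-.0635,np.array(box(*b))/1e3),(255,0,255),6,off)
        for b in((-8,-4,-150,150,0,55),(-3,3,-120,-70,25,35)):draw(a,"side",pose(.4981,.0819,0,-.0647,np.array(box(*b))/1e3),(255,255,0),6,off)
    o[:,400*i:400*i+396]=a
cv2.imwrite("pics/g2.png",o)
E
```

```text
[ 0.49302076 -0.01388051  0.11851966] [2.29131540e+00 2.14847152e+00 7.50185896e-04]
[(array([284.8, 198.2]), 0.69), (array([272.8, 331.8]), 0.64)]
[(array([426.6, 269.6]), 0.55), (array([334.5, 174.9]), 0.51), (array([287.5, 218.9]), 0.38)]
```

View pics/g2.png

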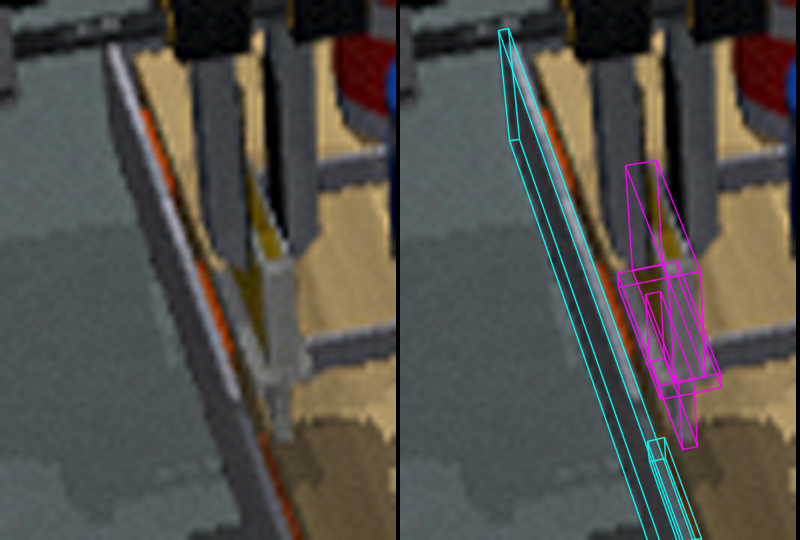

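The side crop shows the held holder's tongue bottom at about side (287,203), and the clip overlay matches the rack. The holder sits about 3 mm too far along +y and is nearly centred across the slot. I descend step by step and watch the force.

Emit:
play_rows(
  targets=[
    {"dr": [0, 0, 0], "travel": [-0.05, 0.02, 0.2], "hand": -1},
    {"dr": [0, 0, 0], "travel": [0, 0, 0.2], "hand": -1},
    {"dr": [0, 0, 0], "travel": [0, 0, 0.1], "hand": -1},
    {"dr": [0, 0, 0], "travel": [0, 0, 0], "hand": -1},
  ],
)

```text
clock: 7.48
position: [0.4932, -0.0155, 0.0975]
ee_rot: [-2.291, -2.148, 0.001]
force: [-0.5, 0.4, 0.3]
finger_gap: 0.0094
gripper_force: 30.0
```

Emit:
play_rows(
  targets=[
    {"dr": [0, 0, 0], "travel": [0, 0, 0.1], "hand": -1},
    {"dr": [0, 0, 0], "travel": [0, 0, 0], "hand": -1},
  ],
)

```text
clock: 7.72
position: [0.4933, -0.0156, 0.0938]
ee_rot: [-2.292, -2.149, 0.0]
force: [-0.2, 1.9, -0.5]
finger_gap: 0.0098
gripper_force: 30.0
```

Emit:
play_rows(
  targets=[
    {"dr": [0, 0, 0], "travel": [0, 0, 0.05], "hand": -1},
    {"dr": [0, 0, 0], "travel": [0, 0, 0], "hand": -1},
  ],
)

```text
clock: 7.98
position: [0.4934, -0.0155, 0.0919]
ee_rot: [-2.292, -2.149, 0.0]
force: [0.2, 0.1, -1.3]
finger_gap: 0.0098
gripper_force: 30.0
```

Emit:
play_rows(
  targets=[
    {"dr": [0, 0, 0], "travel": [0, 0, 0.08], "hand": -1},
    {"dr": [0, 0, 0], "travel": [0, 0, 0.08], "hand": -1},
    {"dr": [0, 0, 0], "travel": [0, 0, 0], "hand": -1},
  ],
)

```text
clock: 8.35
position: [0.4932, -0.0156, 0.0852]
ee_rot: [-2.292, -2.148, 0.001]
force: [0.3, -0.8, -0.9]
finger_gap: 0.0102
gripper_force: 30.0
```

Emit:
play_rows(
  targets=[
    {"dr": [0, 0, 0], "travel": [0, 0, 0.05], "hand": -1},
    {"dr": [0, 0, 0], "travel": [0, 0, 0], "hand": -1},
  ],
)

```text
clock: 8.6
position: [0.4933, -0.0156, 0.0834]
ee_rot: [-2.292, -2.149, 0.0]
force: [-0.0, -0.6, -1.9]
finger_gap: 0.0096
gripper_force: 30.0
```

Emit:
play_rows(
  targets=[
    {"dr": [0, 0, 0], "travel": [0, 0, 0.05], "hand": -1},
    {"dr": [0, 0, 0], "travel": [0, 0, 0], "hand": -1},
  ],
)

```text
clock: 8.85
position: [0.4933, -0.0156, 0.0814]
ee_rot: [-2.292, -2.148, 0.0]
force: [0.1, 0.3, -0.4]
finger_gap: 0.0097
gripper_force: 30.0
```

Emit:
play_rows(
  targets=[
    {"dr": [0, 0, 0], "travel": [0, 0, 0.05], "hand": -1},
    {"dr": [0, 0, 0], "travel": [0, 0, 0.05], "hand": -1},
    {"dr": [0, 0, 0], "travel": [0, 0, 0], "hand": -1},
  ],
)

```text
clock: 9.22
position: [0.4935, -0.0156, 0.0776]
ee_rot: [2.292, 2.149, 0.0]
force: [-0.6, 0.3, 1.9]
finger_gap: 0.0098
gripper_force: 30.0
```

Emit:
play_rows(
  targets=[
    {"dr": [0, 0, 0], "travel": [0, 0, 0.05], "hand": -1},
    {"dr": [0, 0, 0], "travel": [0, 0, 0], "hand": -1},
  ],
)

```text
clock: 9.48
position: [0.4935, -0.0156, 0.0756]
ee_rot: [2.292, 2.148, 0.0]
force: [0.7, 0.3, 4.0]
finger_gap: 0.0094
gripper_force: 30.0
```

```bash
python3 - <<'E'
from h import *
s=vision.read_camera("side")
S=arm.get_state();p=S["position"];print(p,S["force"])
o=np.zeros((540,800,3),np.uint8)
for i in(0,1):
    a=cv2.resize(s[150:240,250:316],None,fx=6,fy=6,interpolation=cv2.INTER_CUBIC)[:,:,::-1].copy()
    if i:
        off=np.array([250,150])
        for b in((-5,5,-28,28,36,80),(-10,10,-28,28,30,36)):draw(a,"side",pose(p[0],p[1],p[2]-.043,-.0635,np.array(box(*b))/1e3),(255,0,255),6,off)
        for b in((-8,-4,-150,150,0,55),(-3,3,-120,-70,25,35)):draw(a,"side",pose(.4981,.0819,0,-.0647,np.array(box(*b))/1e3),(255,255,0),6,off)
    o[:,400*i:400*i+396]=a
cv2.imwrite("pics/g3.png",o)
E
```

```text
[ 0.49355061 -0.01557703  0.07566646] [-0.35906777  0.16408447  3.23773057]
```

View pics/g3.png

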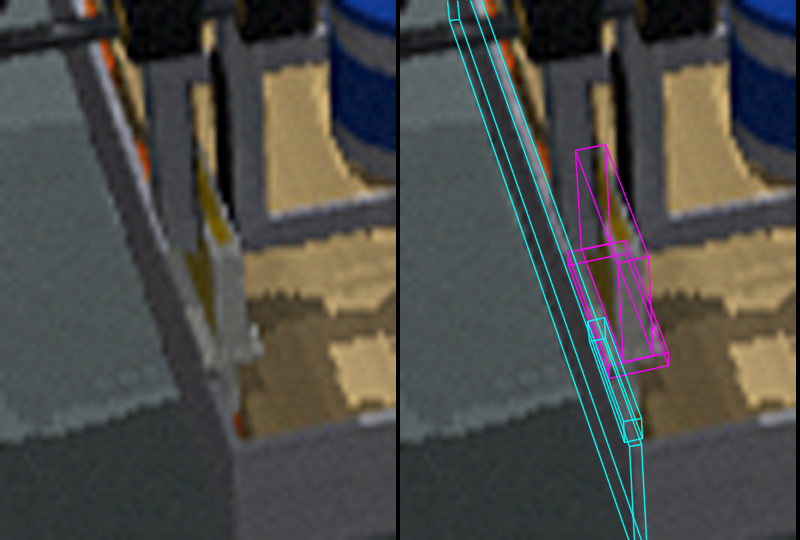

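The tongue is in the slot and met the clip at the expected height (3–4 N). The clip's right end still shows at side (289,220), beside the tongue. Now I press it home.

Emit:
play_rows(
  targets=[
    {"dr": [0, 0, 0], "travel": [0, 0, 0.06], "hand": -1},
    {"dr": [0, 0, 0], "travel": [0, 0, 0.06], "hand": -1},
    {"dr": [0, 0, 0], "travel": [0, 0, 0.04], "hand": -1},
    {"dr": [0, 0, 0], "travel": [0, 0, 0], "hand": -1},
  ],
)

```text
clock: 10.02
position: [0.4936, -0.0156, 0.0693]
ee_rot: [2.292, 2.148, 0.001]
force: [-1.0, 0.1, 6.8]
finger_gap: 0.0094
gripper_force: 30.0
```

Emit:
play_rows(
  targets=[
    {"dr": [0, 0, 0], "travel": [0, 0, 0.04], "hand": -1},
    {"dr": [0, 0, 0], "travel": [0, 0, 0], "hand": -1},
  ],
)

```text
clock: 10.28
position: [0.4937, -0.0156, 0.0678]
ee_rot: [2.291, 2.148, 0.001]
force: [-1.2, -0.3, 7.8]
finger_gap: 0.0099
gripper_force: 30.0
```

Emit:
play_rows(
  targets=[
    {"dr": [0, 0, 0], "travel": [0, 0, 0.02], "hand": -1},
    {"dr": [0, 0, 0], "travel": [0, 0, 0], "hand": -1},
  ],
)

```text
clock: 10.52
position: [0.494, -0.0156, 0.0677]
ee_rot: [2.291, 2.148, 0.002]
force: [-2.7, 0.8, 16.8]
finger_gap: 0.0097
gripper_force: 30.0
```

Emit:
play_rows(
  targets=[
    {"dr": [0, 0, 0], "travel": [0, 0, 0.015], "hand": -1},
    {"dr": [0, 0, 0], "travel": [0, 0, 0], "hand": -1},
    {"dr": [0, 0, 0], "travel": [0, 0, 0], "hand": -1},
  ],
)

```text
clock: 10.9
position: [0.4943, -0.0157, 0.0676]
ee_rot: [2.29, 2.147, 0.003]
force: [-4.6, 0.8, 20.3]
finger_gap: 0.0094
gripper_force: 30.1
```

```bash
python3 - <<'E'
from h import *
s=vision.read_camera("side")
S=arm.get_state();p=S["position"];print(p,S["force"],S["torque"],S["ee_rot"],S["clock"])
o=np.zeros((540,800,3),np.uint8)
for i in(0,1):
    a=cv2.resize(s[150:240,250:316],None,fx=6,fy=6,interpolation=cv2.INTER_CUBIC)[:,:,::-1].copy()
    if i:
        off=np.array([250,150])
        for b in((-5,5,-28,28,36,80),(-10,10,-28,28,30,36)):draw(a,"side",pose(.4922,-.0155,.025,-.0647,np.array(box(*b))/1e3),(255,0,255),6,off)
    o[:,400*i:400*i+396]=a
cv2.imwrite("pics/g4.png",o)
E
```

```text
[ 0.4943024  -0.01566482  0.06764352] [-4.91435257  0.14472226 20.20361648] [0.06086229 0.88900909 0.0047259 ] [2.29046519 2.1474026  0.00252033] 10.95
```

View pics/g4.png

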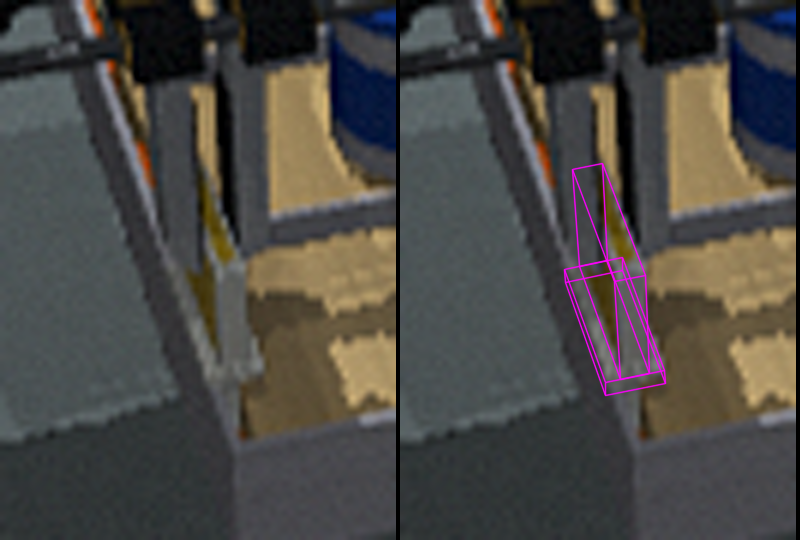

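The shoulder bar sits on the lip (side about 289,211), the holder is upright, the push is 20 N and the grip 30 N. I hand in the job.

```bash
python3 -c "
from rig import hand_in
print(hand_in())"
```

```text
the job is handed in; nothing more can be done
None
```

The smaller yellow holder is pressed home behind the lip in front of the large yellow tin (right bay), still gripped at 30 N with a 20 N push. I handed it in at about 11 s; the judge's result was not shown.

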